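# Clamp the lid of a culture jar with its crank screw

### The job

Close the culture jar: swing the clamp bar home under the head of the catch post, then take the crank by its spinning grip and wind the screw down, round and round, until its pad presses the lid snugly on the rubber seal. Stop by feel, when the crank has become clearly stiff; overtightening cracks the lid. Leave the two bottles beside it where they stand.

Things in the scene. Friction and masses are not known exactly. Their poses are not given: they have to be found in the camera images.
- jar_stand: fixed stand: grey base plate 150 x 250 mm, 10 mm high, with a 17 mm steel post at each short end, 180 mm apart. Origin: centre of its underside. Its y axis runs along the long side from the pivot post (y = -90 mm, with the hexagonal nut) to the catch post (y = +90 mm, with a 22 mm round head at z = 159 to 166 mm); z up. The jar stands on its z axis
- jar: clear round jar, 106 mm across, 120 mm at the rim, 74 mm high, fixed in the middle of the stand, with two culture dishes inside and a springy rubber seal on its rim. Origin: centre of the jar's underside, 10 mm above the worktop
- clamp_bar (a joint): swing of the clamp bar about the pivot post, rad: 0 = home (bar over the middle of the lid, its side notch round the catch post under the head, against its stop), growing as it swings out, anticlockwise seen from above. Stiff pivot: needs about 1.2 N m (6 N at the knob) and stays where it is left
- bar_pivot (a point): point on the axis of the pivot post, 157 mm above the worktop (the bar's top face; the bar is 24 mm wide, 14 mm thick)
- bar_knob (a point): middle of the upright round knob on the free end of the bar, 206 mm from the pivot axis: 17 mm across, its cylinder from 22 mm below to 20 mm above this point; the catch post's head stands 26 mm nearer the pivot when the bar is home, its top 14 mm below this point
- screw_axis (a point): point on the axis of the vertical clamp screw at the bar's top face, on the bar 90 mm from the pivot axis. With the bar home this is the jar's axis
- clamp_screw: the screw with the crank, its grip and, at its foot, the rubber pressure pad (40 mm across). Origin on its axis. Once the pad bears on the lid, it takes about 0.15 N more push at the grip per N of clamping (jerky if turned very slowly), and a turn adds about 150 N. Wanted: 50 to 130 N of clamping, i.e. some 10 to 20 N of push along the circle; 180 N cracks the lid
- crank (a joint): turn of the crank, rad: 0 = screw fully up, growing clockwise seen from above, which winds the screw down 8 mm a turn; no stop before 25 rad. The pad meets the lid between 1.1 and 1.8 turns past 0: it is worn by a different amount each time (+-2.5 mm), so the angle cannot be told beforehand. Until then the crank takes only about 2.2 N of push at the grip. It does not run back when released
- crank_grip: black upright round grip on the crank's end, 18 mm across, 42 mm tall, spinning freely on its pin, so the hand need not turn. Origin on the grip's axis, 72 mm below point grip_mid
- grip_mid (a point): middle of the crank's grip (its cylinder runs from 21 mm below to 21 mm above this point, with the flat crank arm just under it); 55 mm from the screw's axis; sinks with the screw
- methanol_bottle: amber bottle with black cap, 54 mm across, 95 mm tall, to the right of the jar; loose, leave alone
- oil_bottle: slim amber dropper bottle with black rubber teat, 25 mm across, 78 mm tall, behind the jar; loose, leave alone
- jar_lid: white round lid, 127 mm across, already lying loose on the seal; its middle boss, 52 mm across, is where the pad presses: boss top 108 mm above the worktop. It sinks 1 mm per 50 N of clamping. Origin: centre of its underside, 88 mm above the worktop
There are look-alikes about, which are no part of the job. Of the things shaped like the jar_lid, the white one is meant.

How it is judged:
On the way, in this order (a step that is already met when the one before it is completed fails the run):
1. the clamp bar is home under the catch post's head (value of joint clamp_bar below 0.03 rad), for 0.2 s.
2. the crank is past its first full turn, worked by its grip (value of joint crank above 6.3 rad and contact force between the fingers and crank_grip above 0.3 N).
3. the pad presses the lid on its seal (contact force between clamp_screw and jar_lid above 50 N), for 0.2 s.
At the end, for the whole second after the job is handed in: the clamp bar is home (within 0.05 rad), the screw's pad presses the lid with 50 to 130 N and the crank is at rest (value of joint clamp_bar below 0.05 rad and contact force between clamp_screw and jar_lid between 50 and 130 N and velocity of joint crank between -0.1 and 0.1 rad/s); the robot touches nothing.
It fails at once if the lid is overtightened (over 180 N) (contact force between clamp_screw and jar_lid above 180 N).
It fails at once if a bottle is disturbed (distance of any of methanol_bottle, oil_bottle from where it was at the start of the episode above 0.02 m).
It also fails if it takes over 72 s, if anything falls off the work surface, if the arm or the gripper's body presses on something with over 40 N, if the wrist force passes 120 N, or if a joint passes its speed limit or range.

### The arm

A 6-joint arm with a two-finger parallel gripper is mounted at the origin on a cart in front of the work surface, level with it; the furniture and walls round the work are solid. World frame = base frame: x ahead of the robot, y to its left, z up, the work surface at z = 0. Lengths are in m, angles in rad, forces in N, time in s.
With the tool pointing down it reaches from about 0.3 to 0.775 m from the base axis. Payload 14.6 kg.
Tool frame: the origin (TCP) lies at the very end of the fingers, on their centre line; the grasp point (between the pads) lies env.tcp_to_grasp behind it (env.tcp_to_grasp is the distance from the TCP to the grasp point, in m); z points along the fingers, y is the direction in which the jaws open and shut (so a half turn about z gives the same grasp; the last joint's range is limited). The gripper opens to 85 mm and grips with 20 to 120 N. Pads are 22 mm wide; open, the fingers measure 114 mm over their backs; the gripper's body (76 mm by 85 mm) begins 54 mm behind the grasp point. The pads swing forward as they close: fully open they stand 13 mm farther back than shut.
Start: joints at [-1.291, 0.3, 1.521, -0, 1.321, -0.067], TCP at [0.187, -0.517, 0.231] pointing down, gripper open.
Joint ranges: [-3.03, 3.03], [-0.79, 2.21], [0.23, 2.52], [-1.04, 4.18], [0, 3.07], [-2.55, 2.55]. Speed limits (rad/s): [2.22, 2.22, 2.57, 3.14, 3.14, 3.14].

### API

Orientations are given as a rotation vector (axis times angle).
In Python, from bench import env, vision, hand_in, finder gives the robot as it stands. The module is installed in compiled form; this text tells all that it offers.
- The arm moves only by the tool send_rows, never from a script. Its argument "series" is a list that holds one entry, the list of rows, each a list of 6 numbers: the shift along the tool's x, y, z each as a share of 0.25 m, from -1 to 1, then the turn, a rotation vector about the tool's x, y, z each as a share of 2 rad, from -1 to 1. A call has exactly 8 rows; each row shifts and turns the pose as measured when the row begins, along the tool's axes as they then stand; what a row does not reach is not made up. A row lasts 1/12 s, in which the tool goes at most 41.7 mm and 7.16 degrees, less where a joint would pass 70% of its speed; a pose out of reach is approached as far as the arm can. A call with a number of a shift or a turn outside -1 to 1 is refused whole. A call with a gripper value outside its range is refused whole. "claw" is the closure, from 0 (fully open) to 1 (shut), set as the call begins (left out, the last holds). The fingers move at their own pace and stop on an object; "newtons" is the grip in N (left out, the last holds). Time passes only in rows, so rows that do not move let the fingers close, or fill a call up. It gives the time, the measured TCP pose, the force and the opening at its end, in the units of the state.
- env.state(): the state, without advancing time (a new reading comes with each control period).
- vision.capture(name): name is "side" or "top" or "wrist"; returns a dict with "pixels" (480x640x3 uint8, red, green, blue), "intrinsics" (3x3 intrinsics, pixels), "R" (3x3) and "t" (3): a world point X has camera coordinates R X + t. Camera axes: x right, y down, z forward; pixel columns grow to the right and rows downward; lengths in m; the calibration is good to about 2 mm. A picture is of the moment at which its call begins. There is no depth.
- hand_in(): hands the job in, once; it reports no verdict.
Trained networks look in the newest picture that a camera, given by its name, has taken for a name from the list of things; names that differ only in an ending like _2 or _b are one class to them, and where a whole thing is asked for, a point or a joint stands for the part that bears it (a point fixed in the world has none). Each returns a list of dicts, best first, with "conf" (0 to 1); they miss things now and then, are a little off and sometimes report something else, mostly with a low value. They report only what shows in the picture. A call takes as long as a camera call. They do not tell look-alikes from the thing itself.
- finder.find_in(camera, query): "bbox" ([left, top, right, bottom] as shares, 0 to 1, of the picture: columns of its width, rows of its height, round what is visible of it).
- finder.trace(camera, query): "pixels" (480x640 bool, what is visible of it) and "bbox" ([left, top, right, bottom] as shares, 0 to 1, of the picture: columns of its width, rows of its height, round what is visible of it).
- finder.pinpoint(camera, query): "point" ([column, row] as shares, 0 to 1, of the picture: columns of its width, rows of its height: a listed point, or the origin of a listed thing).
The state is a dict: "time": time; "qpos": joint angles; "qvel": joint speeds; "tau": joint torques, N m; "eef_pos": TCP position; "ee_rot": TCP orientation; "contact_force": force on the tool from outside, world axes, zero at the start; "torque": the same for the moment, N m; "finger_gap": finger opening in m.
Only numpy, scipy, OpenCV 4.12 (cv2) and the standard library are available. Lean on these libraries where they do the work, as an engineer would, in place of code of your own. Each camera call takes 0.05 s, during which the arm holds its last target.

## Working session

There is one attempt and no reset: what is moved stays moved. The work goes in short steps, Python scripts to look and compute and a tool call to move; the robot and the scene stay as the last step left them, time stands still between calls to the robot, and variables do not carry over. Pictures are saved under pics/ and viewed, and the job is handed in when it is done.

Besides the shell and the picture viewer there is one more tool, called after "Emit:" in YAML: its name, and indented under it one key for each argument. send_rows: Moves the arm, as the interface text tells. Shift numbers are shares of 0.25 m and turn numbers shares of 2 rad, none past 1 either way. Its arguments: {"type":"object","properties":{"series":{"type":"array","items":{"type":"array","items":{"type":"array","items":{"type":"number","minimum":-1,"maximum":1}}}},"claw":{"type":"number"},"newtons":{"type":"number"}},"required":["series"]}

```bash
mkdir -p pics; cat > h.py <<'E'
import numpy as np, cv2, json
from bench import env, vision, hand_in, finder
def cap(n,f=None):
    c=vision.capture(n)
    if f: cv2.imwrite('pics/'+f,cv2.cvtColor(c['pixels'],cv2.COLOR_RGB2BGR))
    return c
def tri(obs):
    A=[];b=[]
    for c,p in obs:
        R=np.array(c['R']);t=np.array(c['t']);K=np.array(c['intrinsics'])
        d=np.linalg.solve(K,[p[0],p[1],1]);d=R.T@d;d/=np.linalg.norm(d);o=-R.T@t
        P=np.eye(3)-np.outer(d,d);A.append(P);b.append(P@o)
    X=np.linalg.lstsq(np.vstack(A),np.hstack(b),rcond=None)[0]
    res=[np.linalg.norm(A[i]@X-b[i]) for i in range(len(A))]
    return X,res
def proj(c,X):
    p=np.array(c['intrinsics'])@(np.array(c['R'])@X+np.array(c['t']));return p[:2]/p[2]
def onz(c,p,z):
    R=np.array(c['R']);t=np.array(c['t']);K=np.array(c['intrinsics'])
    d=R.T@np.linalg.solve(K,[p[0],p[1],1]);o=-R.T@t
    return o+d*(z-o[2])/d[2]
E
python3 - <<'E'
from h import *
print(env.state(), env.tcp_to_grasp)
C={n:cap(n,n+'0.png') for n in('side','top','wrist')}
for n in C:
    for q in ['bar_pivot','bar_knob','screw_axis','grip_mid','jar_stand','jar_lid','methanol_bottle','oil_bottle','clamp_screw']:
        r=finder.pinpoint(n,q)
        print(n,q,[(round(x['conf'],2),np.round(np.array(x['point'])*[640,480],1).tolist()) for x in r[:4]])
E
```

```text
{'time': 0.0, 'qpos': array([-1.29063589e+00,  3.00465228e-01,  1.52161042e+00,  1.76666445e-05,
        1.32068801e+00, -6.65720195e-02]), 'qvel': array([-0.00023595, -0.00059965,  0.00084688,  0.00142146,  0.00098506,
        0.00101323]), 'tau': array([ 7.01876834e-04, -5.43503022e+01, -3.61796272e+01, -1.39597296e-04,
        3.98678545e-03, -5.78210393e-05]), 'eef_pos': array([ 0.18685328, -0.51703   ,  0.23071212]), 'ee_rot': array([-3.09335167e+00, -5.41713931e-01,  1.69273181e-04]), 'contact_force': array([-0.22142128, -0.18695186, -0.77387502]), 'torque': array([-0.02456915, -0.03531635,  0.00662999]), 'finger_gap': 0.08533432199683064} 0.0187
side bar_pivot [(0.85, [346.5, 224.2])]
side bar_knob []
side screw_axis [(0.71, [385.5, 255.1])]
side grip_mid [(0.67, [346.5, 210.3])]
side jar_stand [(0.75, [349.3, 211.5])]
side jar_lid [(0.68, [347.3, 295.3]), (0.56, [283.3, 248.7]), (0.15, [344.6, 223.3])]
side methanol_bottle [(0.98, [362.3, 253.6])]
side oil_bottle [(0.76, [265.0, 331.3]), (0.28, [380.2, 252.4])]
side clamp_screw [(0.75, [380.9, 255.4])]
top bar_pivot [(0.85, [320.6, 275.0])]
top bar_knob [(0.6, [190.5, 314.1])]
top screw_axis [(0.65, [265.2, 290.7]), (0.51, [282.2, 261.2])]
top grip_mid [(0.57, [281.9, 261.3])]
top jar_stand []
top jar_lid [(0.87, [402.4, 235.3]), (0.67, [265.1, 258.4])]
top methanol_bottle [(0.94, [372.5, 309.0])]
top oil_bottle [(0.56, [295.7, 188.9])]
top clamp_screw [(0.57, [265.1, 293.4])]
wrist bar_pivot []
wrist bar_knob []
wrist screw_axis []
wrist grip_mid []
wrist jar_stand []
wrist jar_lid []
wrist methanol_bottle []
wrist oil_bottle []
wrist clamp_screw []
```

View pics/side0.png

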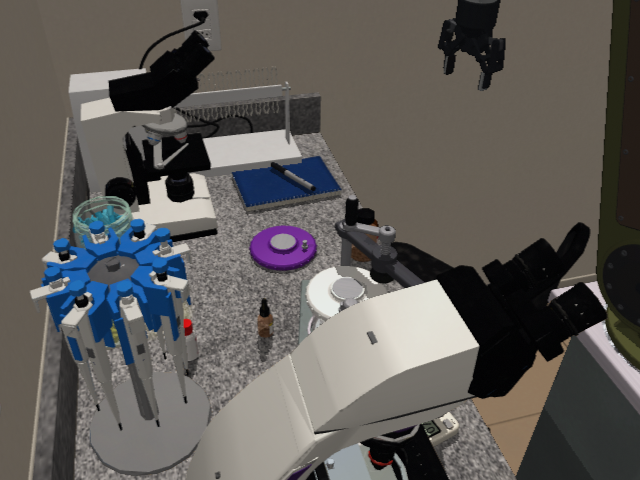

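View pics/top0.png

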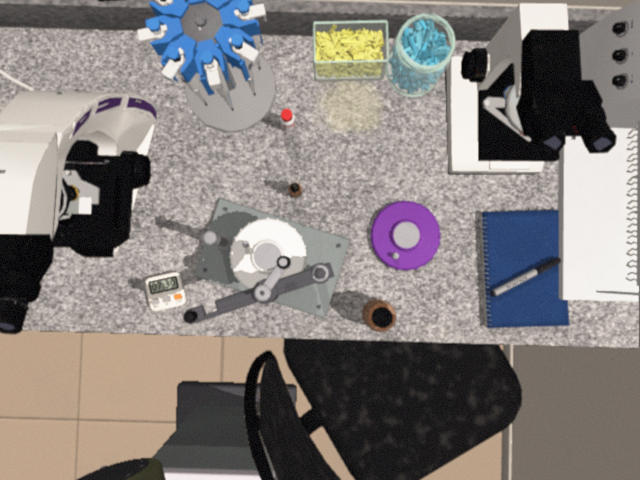

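```bash
python3 - <<'E'
import cv2
a=cv2.imread('pics/top0.png')[170:350,150:450];cv2.imwrite('pics/topc.png',cv2.resize(a,None,fx=2.66,fy=2.66,interpolation=3))
a=cv2.imread('pics/side0.png')[180:380,200:470];cv2.imwrite('pics/sidec.png',cv2.resize(a,None,fx=2.9,fy=2.9,interpolation=3))
E
```

```text
(no output)
```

View pics/topc.png

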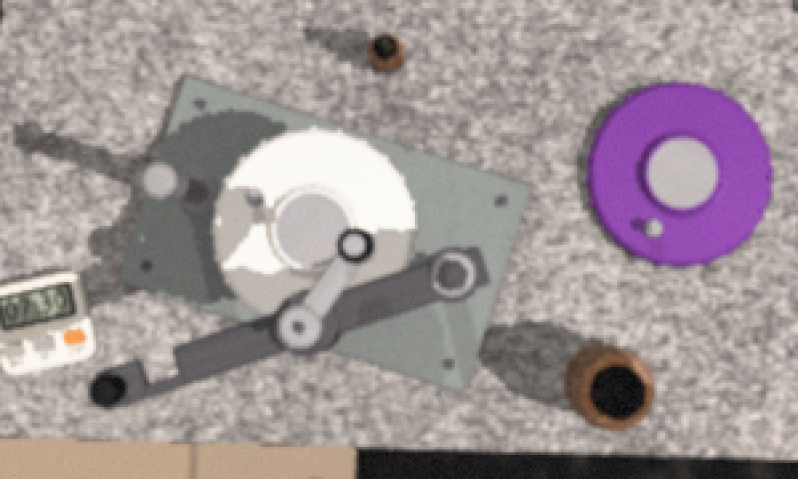

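View pics/sidec.png

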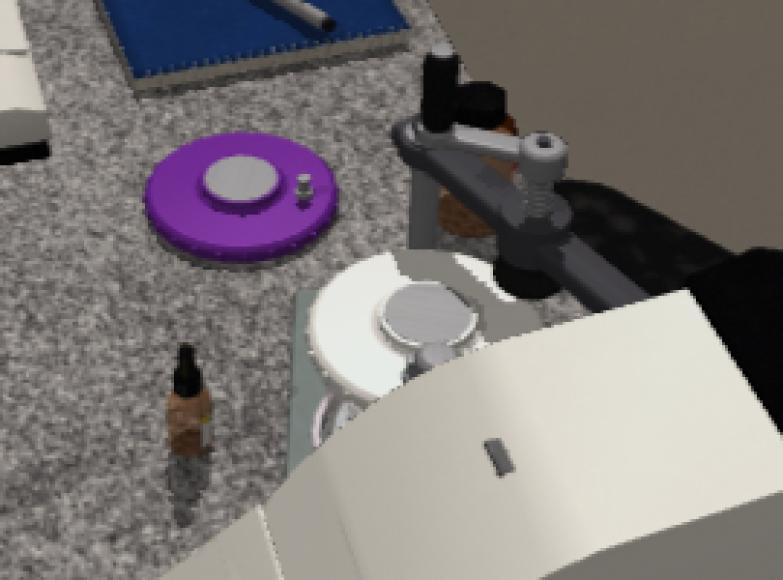

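The top view shows the bar swung out towards the robot: knob (190,314), catch post (210,238), pivot (320,272), screw (265,292), grip (283,262). For the lid there are two candidates, white at (268,255) and purple at (405,235), and I choose the white one. The methanol bottle is at (380,315) and the oil bottle at (295,189).

```bash
python3 - <<'E'
from h import *
T=cap('top');S=cap('side')
for n,c in(('T',T),('S',S)): print(n,-np.array(c['R']).T@np.array(c['t']),np.array(c['intrinsics'])[0,0])
print('piv',onz(T,(320.6,273),.157),tri([(T,(320.6,273)),(S,(346.5,224.2))]))
print('grip',onz(T,(282,261.3),.2),tri([(T,(282,261.3)),(S,(350,210.3))]))
print('screw',onz(T,(265.2,290.7),.157),tri([(T,(264.5,292)),(S,(385.5,255.1))]))
print('knob',onz(T,(190.5,314.1),.18))
print('catch',onz(T,(210,238),.166))
for p in [(212,200),(346,240),(326,313),(200,270)]: print('plate',onz(T,p,.01))
print('oil',onz(T,(296,188),.07),'meth',onz(T,(381,315),.095), 'timer',onz(T,(165,291),.02))
print('edge',onz(T,(165,331),.0))
from scipy.spatial.transform import Rotation as Ro
print(Ro.from_rotvec(env.state()['ee_rot']).as_matrix().round(3))
E
```

```text
T [ 0.51910752 -0.22025025  1.0617686 ] 581.2900154499645
S [0.77466061 0.49406199 0.74149697] 607.1870491546586
piv [ 0.51728348 -0.23369407  0.157     ] (array([ 0.51720582, -0.23363787,  0.15882978]), [np.float64(8.637151685255997e-05), np.float64(8.637151685198993e-05)])
grip [ 0.53300977 -0.17538335  0.2       ] (array([ 0.53279662, -0.17695868,  0.22855469]), [np.float64(0.00026290789513198735), np.float64(0.0002629078951316906)])
screw [ 0.48735238 -0.14854121  0.157     ] (array([ 0.48433006, -0.14722899,  0.1584486 ]), [np.float64(0.0011101894886368254), np.float64(0.0011101894886372764)])
knob [ 0.44969425 -0.03891342  0.18      ]
catch [ 0.566219   -0.06149192  0.166     ]
plate [ 0.64362548 -0.03487136  0.01      ]
plate [ 0.57804211 -0.280183    0.01      ]
plate [ 0.44532901 -0.24766698  0.01      ]
plate [ 0.51604122 -0.01798119  0.01      ]
oil [ 0.66146856 -0.18862013  0.07      ] meth [ 0.45062764 -0.33660944  0.095     ] timer [0.47681405 0.04107322 0.02      ]
edge [0.40369437 0.04310441 0.        ]
[[ 0.94  0.34 -0.  ]
 [ 0.34 -0.94 -0.  ]
 [-0.    0.   -1.  ]]
```

Emit:
send_rows:
  series:
    - [[0.09,-0.09,-0.03,0,0,0],[0.09,-0.09,-0.03,0,0,0],[0.09,-0.09,-0.03,0,0,0],[0.09,-0.09,-0.03,0,0,0],[0.09,-0.09,-0.03,0,0,0],[0.09,-0.09,-0.03,0,0,0],[0.09,-0.09,0,0,0,0],[0.09,-0.09,0,0,0,0]]
  claw: 1
  newtons: 40

```text
time: 2.27
eef_pos: [0.2962, -0.2808, 0.2769]
ee_rot: [-3.095, -0.53, -0.0]
contact_force: [-0.0, 0.1, -0.4]
finger_gap: 0.0002
```

Emit:
send_rows:
  series:
    - [[0.09,-0.09,0,0,0,0],[0.09,-0.09,0,0,0,0],[0.09,-0.09,0,0,0,0],[0.09,-0.09,0,0,0,0],[0.09,-0.09,0,0,0,0],[0.09,-0.09,0,0,0,0],[0.09,-0.09,0,0,0,0],[0,0,0,0,0,0]]

```text
time: 2.93
eef_pos: [0.3959, -0.0654, 0.2793]
ee_rot: [3.094, 0.534, 0.009]
contact_force: [-0.1, -1.5, 0.1]
finger_gap: 0.0003
```

```bash
python3 - <<'E'
from h import *
W=cap('wrist','wrist1.png')
for q in ['bar_knob','grip_mid']:
    r=finder.pinpoint('wrist',q)
    print(q,[(round(x['conf'],2),np.round(np.array(x['point'])*[640,480],1).tolist(),onz(W,np.array(x['point'])*[640,480],.18)) for x in r[:4]])
print(env.state()['eef_pos'])
for X in [(.450,-.039,.18),(.533,-.176,.228),(.566,-.0615,.166)]: print(proj(W,np.array(X)))
E
```

```text
bar_knob [(0.97, [301.2, 159.3], array([ 0.4480848 , -0.03442886,  0.18      ]))]
grip_mid [(0.94, [594.4, 105.3], array([ 0.54860993, -0.21063161,  0.18      ]))]
[ 0.3945565  -0.0690644   0.27920544]
[308.13920347 158.91279415]
[593.27595188 105.42060172]
[398.54225001  -1.23555829]
```

View pics/wrist1.png

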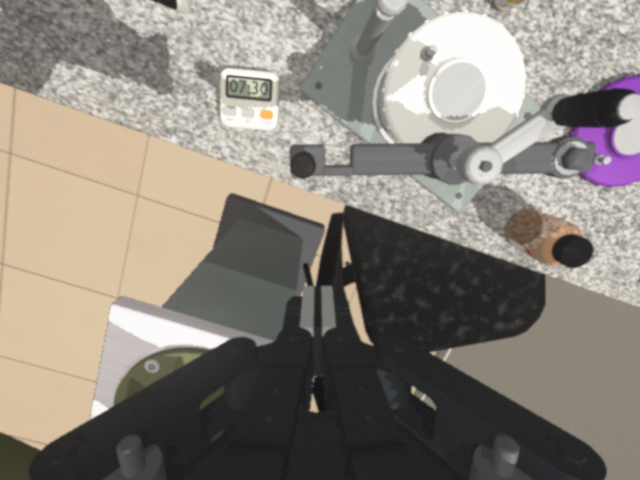

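Emit:
send_rows:
  series:
    - [[0.02,-0.012,0.11,0,0,0],[0.02,-0.012,0.11,0,0,0],[0.02,-0.012,0.11,0,0,0],[0.02,-0.012,0.1,0,0,0],[0,0,0,0,0,0],[0,0,0,0,0,0],[0,0,0,0,0,0],[0,0,0,0,0,0]]

```text
time: 3.75
eef_pos: [0.4096, -0.0596, 0.1722]
ee_rot: [3.094, 0.51, 0.016]
contact_force: [0.8, 0.1, 0.4]
finger_gap: -0.0002
```

```bash
python3 - <<'E'
from h import *
W=cap('wrist','wrist2.png')
print(env.state()['eef_pos'],env.state()['ee_rot'])
E
```

```text
[ 0.40977717 -0.05959751  0.17237184] [3.09327243 0.50987163 0.01670781]
```

View pics/wrist2.png

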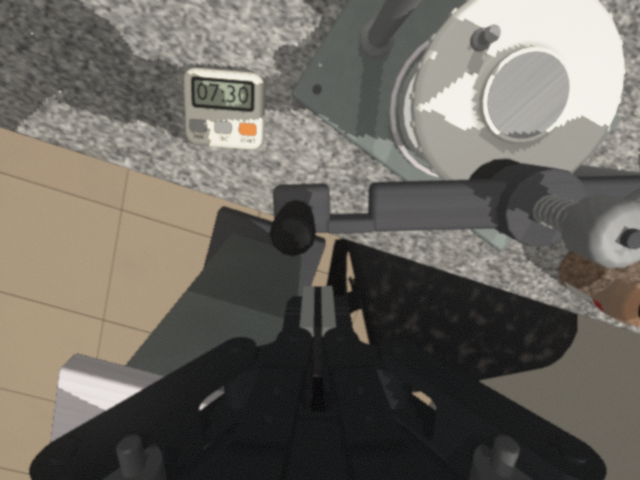

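Emit:
send_rows:
  series:
    - [[0,-0.018,0,0,0,0],[0,-0.018,0,0,0,0],[0,0,0,0,0,0],[0.03,0,0,0,0,0],[0.03,0,0,0,0,0],[0.02,0,0,0,0,0],[0,0,0,0,0,0],[0,0,0,0,0,0]]
  claw: 0.88

```text
time: 4.47
eef_pos: [0.4289, -0.0434, 0.176]
ee_rot: [3.091, 0.51, 0.026]
contact_force: [-1.5, -0.3, 0.6]
finger_gap: 0.0103
```

```bash
python3 - <<'E'
from h import *
W=cap('wrist','wrist3.png')
print(env.state()['eef_pos'],env.state()['ee_rot'],env.state()['finger_gap'],env.state()['contact_force'])
E
```

```text
[ 0.42877447 -0.04350855  0.17600225] [3.09103616 0.50934848 0.02530053] 0.01004677056496929 [-0.29128685 -0.37279972  0.49517561]
```

View pics/wrist3.png

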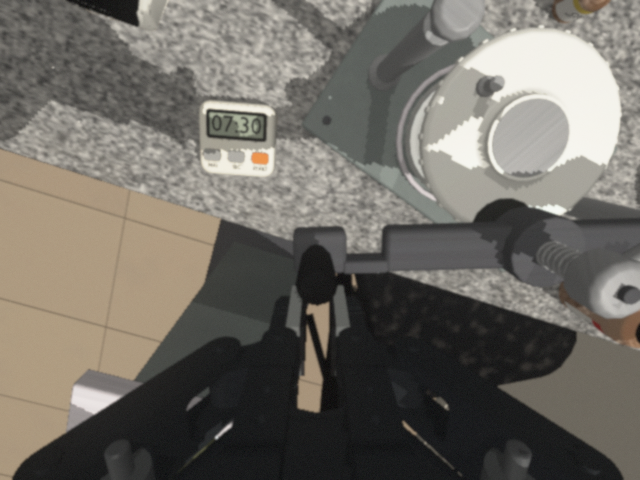

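Emit:
send_rows:
  series:
    - [[0.06,-0.003,0.002,0,0,0.036],[0.06,-0.004,0.002,0,0,0.036],[0.06,-0.004,0.002,0,0,0.036],[0.06,-0.004,0.002,0,0,0.036],[0.06,-0.004,0.002,0,0,0.036],[0.06,-0.004,0.002,0,0,0.036],[0,0,0,0,0,0],[0,0,0,0,0,0]]

```text
time: 5.18
eef_pos: [0.5157, -0.0231, 0.1738]
ee_rot: [3.133, -0.194, 0.011]
contact_force: [-0.4, 0.0, 0.1]
finger_gap: 0.0102
```

```bash
python3 - <<'E'
from h import *
W=cap('wrist','wrist4.png')
s=env.state();p=s['eef_pos'];P=np.array([.517,-.234])
from scipy.spatial.transform import Rotation as Ro
M=Ro.from_rotvec(s['ee_rot']).as_matrix()
print(p,M.round(3),s['finger_gap'],s['contact_force'],np.linalg.norm(p[:2]-P),np.degrees(np.arctan2(*(p[:2]-P)[::-1])))
E
```

```text
[ 0.51553421 -0.02310877  0.17385305] [[ 0.992 -0.123  0.007]
 [-0.123 -0.992 -0.003]
 [ 0.007  0.002 -1.   ]] 0.010223567076650513 [-0.21205924  0.16530719 -1.40351029] 0.2108963250945592 90.39822539047326
```

View pics/wrist4.png

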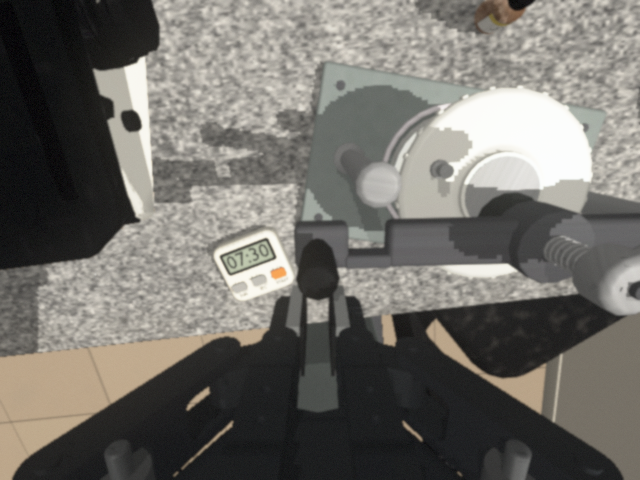

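Emit:
send_rows:
  series:
    - [[0.045,-0.003,0,0,0,0.027],[0.045,-0.003,0,0,0,0.027],[0.045,-0.003,0,0,0,0.027],[0.012,-0.001,0,0,0,0.006],[0.012,0,0,0,0,0],[0.012,0,0,0,0,0],[0.012,0,0,0,0,0],[0.012,0,0,0,0,0]]

```text
time: 5.9
eef_pos: [0.5559, -0.0277, 0.1735]
ee_rot: [-3.106, 0.447, 0.009]
contact_force: [-4.1, 6.2, 1.9]
finger_gap: 0.0104
```

```bash
cat > st.py <<'E'
from h import *
from scipy.spatial.transform import Rotation as Ro
def st():
    s=env.state();p=s['eef_pos']
    M=Ro.from_rotvec(s['ee_rot']).as_matrix()
    print('t',round(s['time'],2),p.round(4),'R',M.round(3).tolist(),round(s['finger_gap'],4),s['contact_force'].round(1))
    return s,p,M
E
python3 - <<'E'
from st import *
W=cap('wrist','wrist5.png')
s,p,M=st();P=np.array([.517,-.234])
print(np.linalg.norm(p[:2]-P),np.degrees(np.arctan2(*(p[:2]-P)[::-1])))
E
```

```text
t 5.95 [ 0.5562 -0.0278  0.1736] R [[0.96, -0.282, -0.005], [-0.282, -0.96, 0.005], [-0.006, -0.003, -1.0]] 0.0101 [-2.6  4.2  1.9]
0.20991421248605244 79.22729862763232
```

View pics/wrist5.png

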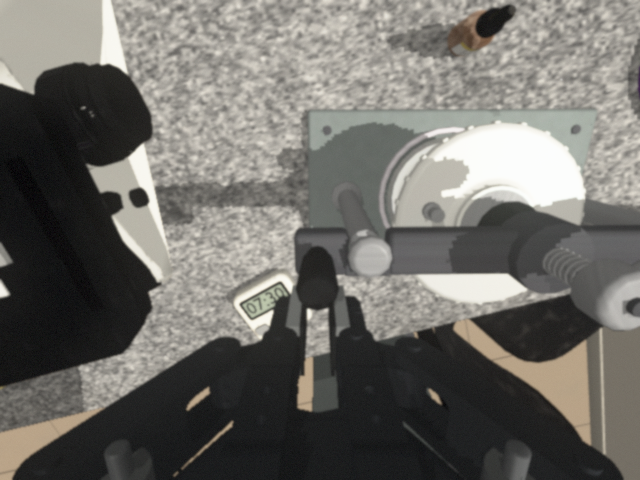

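Emit:
send_rows:
  series:
    - [[0.016,0,0,0,0,0],[0.016,0,0,0,0,0],[0.02,0,0,0,0,0],[0.02,0,0,0,0,0],[0.02,0,0,0,0,0],[0.02,0,0,0,0,0],[0.03,0,0,0,0,0],[0.03,0,0,0,0,0]]

```text
time: 6.62
eef_pos: [0.5572, -0.0281, 0.173]
ee_rot: [-3.098, 0.402, 0.173]
contact_force: [-77.0, 17.1, 40.0]
finger_gap: 0.01
```

```bash
python3 - <<'E'
from st import *
W=cap('wrist','wrist6.png');T=cap('top','top6.png')
s,p,M=st();P=np.array([.517,-.234])
print(np.linalg.norm(p[:2]-P),np.degrees(np.arctan2(*(p[:2]-P)[::-1])))
a=cv2.imread('pics/top6.png')[170:350,150:450];cv2.imwrite('pics/topc6.png',cv2.resize(a,None,fx=2.66,fy=2.66,interpolation=3))
E
```

```text
t 6.72 [ 0.5571 -0.0281  0.1725] R [[0.961, -0.255, -0.108], [-0.254, -0.967, 0.027], [-0.112, 0.002, -0.994]] 0.0108 [-73.2  17.1  34.3]
0.20977766481038485 78.96883719232756
```

View pics/wrist6.png

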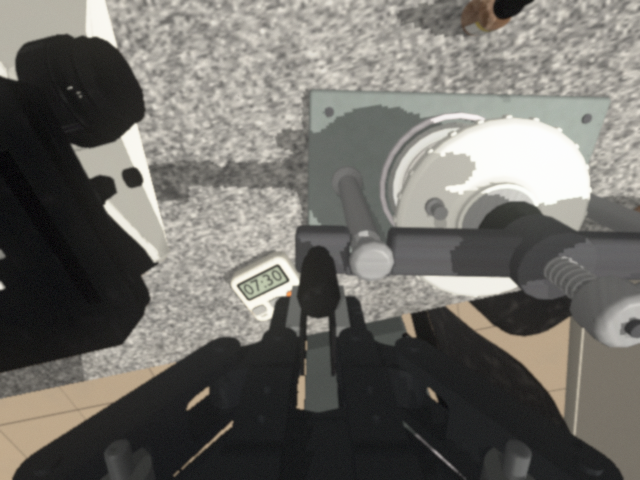

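View pics/topc6.png

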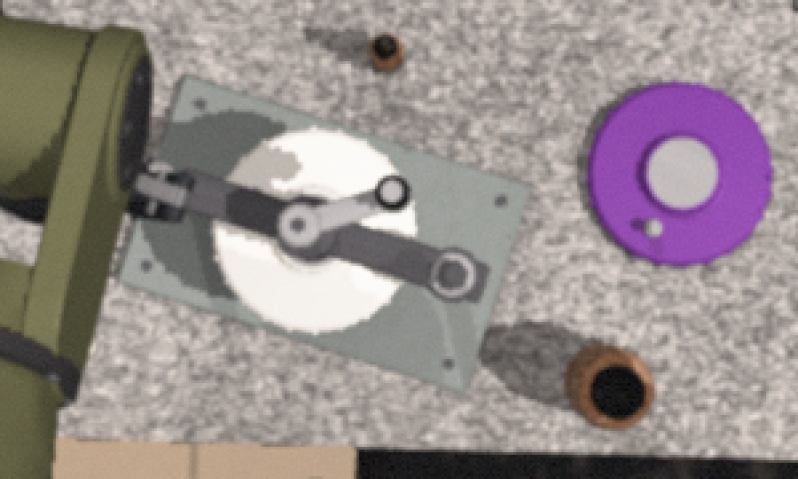

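Emit:
send_rows:
  series:
    - [[-0.02,0,0,0,0,0],[-0.04,0,0,0,0,0],[-0.06,0,0,0,0,0],[-0.04,0,-0.1,0,0,0],[0,0,-0.1,0,0,0],[0,0,-0.1,0,0,0],[0,0,-0.1,0,0,0],[0,0,0,0,0,0]]

```text
time: 7.38
eef_pos: [0.5188, -0.0209, 0.28]
ee_rot: [-3.101, 0.368, 0.191]
contact_force: [0.2, -0.3, 0.1]
finger_gap: 0.0106
```

```bash
cat >> st.py <<'E'
def togo(target,yaw,p,M):
    """shift & turn (tool axes, shares) to target pos with tool down and tool-x at yaw"""
    c,s_=np.cos(yaw),np.sin(yaw)
    D=np.array([[c,s_,0],[s_,-c,0],[0,0,-1]])
    sh=M.T@(np.array(target)-p)/.25; tr=Ro.from_matrix(M.T@D).as_rotvec()/2
    print('togo shift',sh.round(3),'turn',tr.round(3))
E
python3 - <<'E'
from st import *
T=cap('top','top7.png');S=cap('side','side7.png')
s,p,M=st()
o=[]
for n in('top','side'):
  for q in('bar_pivot','bar_knob','screw_axis','grip_mid','clamp_screw','crank_grip'):
    r=finder.pinpoint(n,q);print(n,q,[(round(x['conf'],2),(np.array(x['point'])*[640,480]).round(1).tolist()) for x in r[:3]])
for f,(a,b,c,d) in(('top',(170,350,150,450)),('side',(180,340,250,470))):
    im=cv2.imread(f'pics/{f}7.png')[a:b,c:d];cv2.imwrite(f'pics/{f}c7.png',cv2.resize(im,None,fx=2.66 if f=='top' else 3.4,fy=2.66 if f=='top' else 3.4,interpolation=3))
E
```

```text
t 7.48 [ 0.5179 -0.0207  0.2759] R [[0.964, -0.235, -0.124], [-0.233, -0.972, 0.028], [-0.127, 0.002, -0.992]] 0.0102 [ 0.7  0.9 -0.3]
top bar_pivot [(0.68, [320.4, 273.0])]
top bar_knob [(0.89, [188.9, 231.3])]
top screw_axis [(0.88, [264.4, 251.1])]
top grip_mid [(0.87, [301.2, 240.0])]
top clamp_screw [(0.74, [266.4, 256.3])]
top crank_grip [(0.52, [299.0, 247.1]), (0.5, [190.9, 230.2])]
side bar_pivot [(0.68, [346.0, 228.4])]
side bar_knob [(0.57, [350.6, 307.8])]
side screw_axis [(0.56, [349.6, 261.8]), (0.25, [347.1, 225.8])]
side grip_mid [(0.81, [326.8, 207.5]), (0.29, [349.2, 262.3])]
side clamp_screw [(0.63, [348.2, 263.5])]
side crank_grip []
```

View pics/topc7.png

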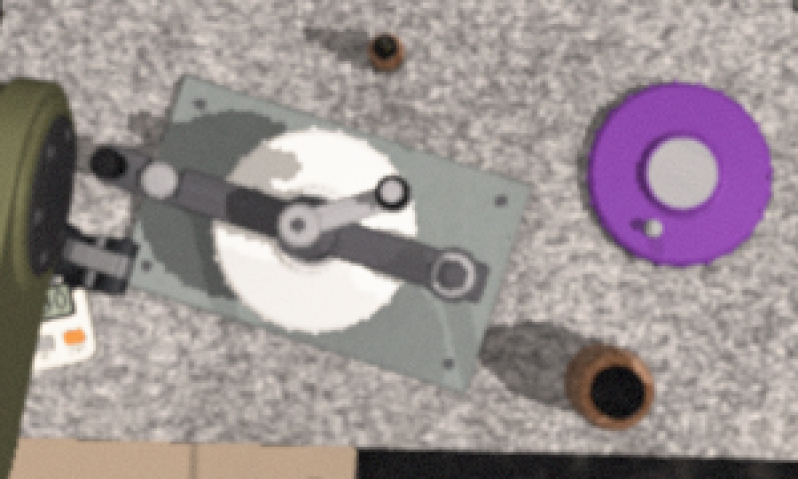

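View pics/sidec7.png

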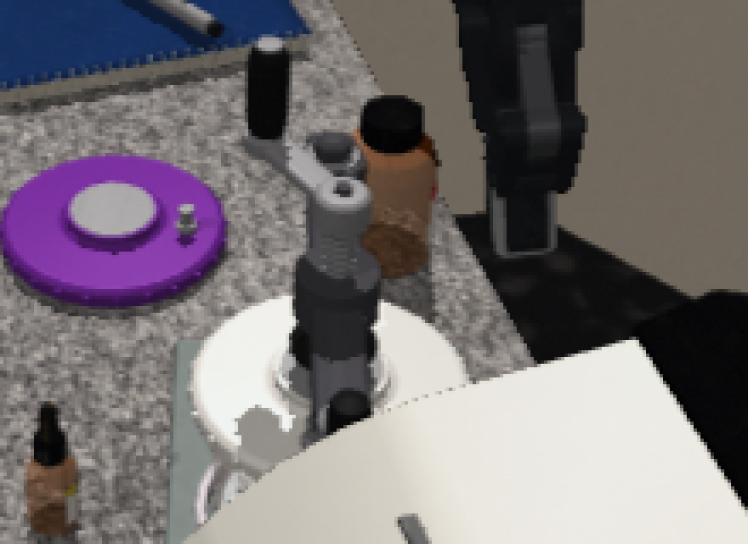

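```bash
python3 - <<'E'
from st import *
T=cap('top');S=cap('side')
s,p,M=st()
sc=np.array([.5416,-.1474])
print('piv',onz(T,(320.5,273),.159))
print('knob',onz(T,(190.9,230.7),.2),'catch',onz(T,(209.8,238.3),.166))
# ring top/side top
for a,b in(((297.4,242.2),(328.8,193.5)),((298.5,242.2),(328.5,206.5))):
    X,r=tri([(T,a),(S,b)]);print(X,r[0],X[:2]-sc,np.linalg.norm(X[:2]-sc),np.degrees(np.arctan2(*(X[:2]-sc)[::-1])))
print('hub',onz(T,(262.2,254.6),.215))
X=np.array([.5605,-.1965,.213]);
# grasp candidates
togo([.5605,-.1965,.30],0,p,M)
E
```

```text
t 8.18 [ 0.5182 -0.0205  0.2752] R [[0.963, -0.236, -0.126], [-0.235, -0.972, 0.028], [-0.129, 0.003, -0.992]] 0.0105 [-0.2 -0.6  0.6]
piv [ 0.51728299 -0.23350929  0.159     ]
knob [ 0.57444423 -0.03878817  0.2       ] catch [ 0.5657468  -0.06120125  0.166     ]
[ 0.55945562 -0.19854483  0.24794636] 0.00017166411719404294 [ 0.01785562 -0.05114483] 0.054172107954810235 -70.75494729050455
[ 0.55987472 -0.19924061  0.22462095] 0.0010042069081230118 [ 0.01827472 -0.05184061] 0.05496738954494446 -70.5815572963965
hub [ 0.54167559 -0.14703254  0.215     ]
togo shift [ 0.315  0.644 -0.139] turn [-0.006  0.065 -0.119]
```

Emit:
send_rows:
  series:
    - [[0.01,0.05,-0.08,0,0.02,-0.02],[0.05,0.11,-0.06,0,0.02,-0.02],[0.06,0.11,0,0,0.015,-0.02],[0.06,0.11,0,0,0.01,-0.02],[0.05,0.11,0,0,0,-0.02],[0.05,0.11,0,0,0,-0.02],[0,0,0,0,0,0],[0,0,0,0,0,0]]
  claw: 0.58

```text
time: 8.85
eef_pos: [0.5745, -0.1848, 0.3089]
ee_rot: [-3.138, -0.025, -0.013]
contact_force: [-0.4, -0.0, 0.4]
finger_gap: 0.0359
```

```bash
python3 - <<'E'
from st import *
W=cap('wrist','wrist8.png')
s,p,M=st()
r=finder.pinpoint('wrist','grip_mid');print([(round(x['conf'],2),(np.array(x['point'])*[640,480]).round(1).tolist()) for x in r[:3]])
if r: print(onz(W,np.array(r[0]['point'])*[640,480],.227))
print(proj(W,np.array([.5598,-.199,.227])))
togo([.5598,-.199,.213],0,p,M)
E
```

```text
t 8.9 [ 0.5744 -0.1847  0.3088] R [[1.0, 0.016, 0.008], [0.016, -1.0, 0.003], [0.008, -0.003, -1.0]] 0.0362 [-0.4 -0.7 -0.2]
[(0.94, [332.0, 263.4])]
[ 0.56168563 -0.19478318  0.227     ]
[337.73674864 265.86669111]
togo shift [-0.062  0.058  0.383] turn [-0.002 -0.004  0.008]
```

View pics/wrist8.png

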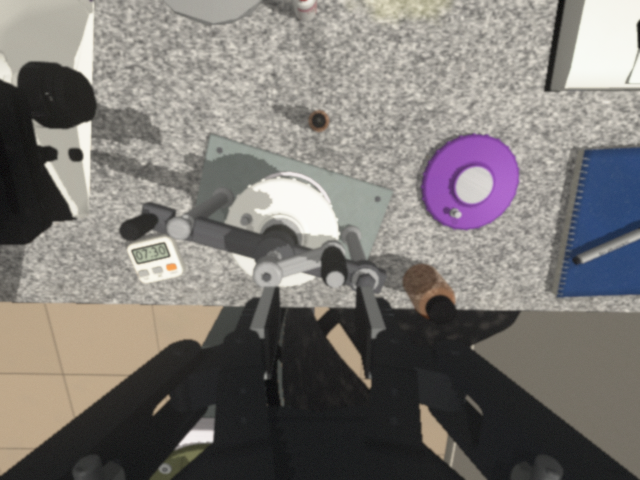

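Emit:
send_rows:
  series:
    - [[-0.028,0.026,0,0,0,0],[-0.028,0.026,0,0,0,0],[0,0,0.08,0,0,0],[0,0,0.08,0,0,0],[0,0,0,0,0,0],[0,0,0,0,0,0],[0,0,0,0,0,0],[0,0,0,0,0,0]]

```text
time: 9.62
eef_pos: [0.5573, -0.1954, 0.2726]
ee_rot: [-3.14, -0.031, -0.02]
contact_force: [0.5, 0.7, 0.4]
finger_gap: 0.0356
```

```bash
python3 - <<'E'
from st import *
W=cap('wrist','wrist9.png')
s,p,M=st()
r=finder.pinpoint('wrist','grip_mid');print([(round(x['conf'],2),(np.array(x['point'])*[640,480]).round(1).tolist()) for x in r[:3]])
if r: print(onz(W,np.array(r[0]['point'])*[640,480],.227))
togo([.5605,-.1975,.213],0,p,M)
E
```

```text
t 9.67 [ 0.5574 -0.1954  0.2728] R [[1.0, 0.02, 0.013], [0.02, -1.0, 0.001], [0.013, -0.001, -1.0]] 0.0359 [ 0.  -0.1  0.6]
[(0.91, [319.6, 259.2])]
[ 0.56209873 -0.19600536  0.227     ]
togo shift [0.009 0.009 0.239] turn [-0.001 -0.007  0.01 ]
```

View pics/wrist9.png

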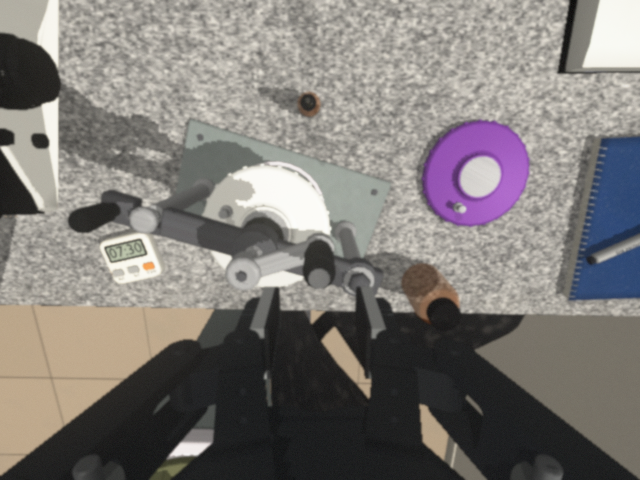

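Emit:
send_rows:
  series:
    - [[0.008,0.004,0.06,0,-0.004,0.005],[0.008,0.003,0.06,0,-0.003,0.005],[0,0,0.06,0,0,0],[0,0,0.05,0,0,0],[0,0,0,0,0,0],[0,0,0,0,0,0],[0,0,0,0,0,0],[0,0,0,0,0,0]]

```text
time: 10.38
eef_pos: [0.5625, -0.1971, 0.2077]
ee_rot: [-3.14, 0.007, 0.008]
contact_force: [0.1, -0.7, 0.9]
finger_gap: 0.0358
```

```bash
python3 - <<'E'
from st import *
W=cap('wrist','wrist10.png')
s,p,M=st()
E
```

```text
t 10.43 [ 0.5625 -0.1971  0.2078] R [[1.0, -0.004, -0.005], [-0.004, -1.0, 0.002], [-0.005, -0.002, -1.0]] 0.0354 [-0.4 -0.7 -0.4]
```

View pics/wrist10.png

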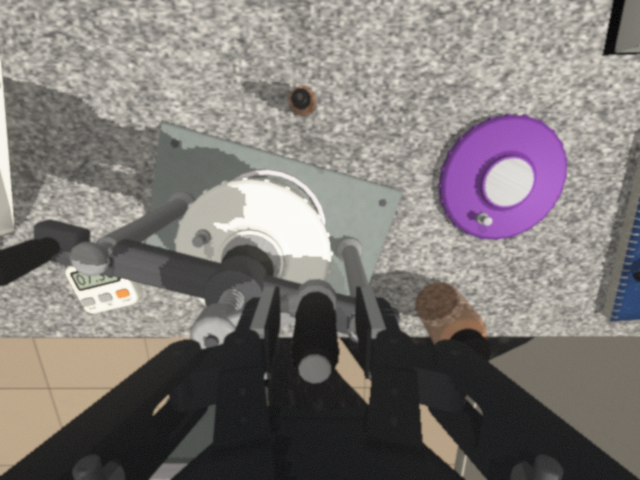

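Emit:
send_rows:
  series:
    - [[0,0,-0.022,0,0,0],[0,0,0,0,0,0],[0,0,0,0,0,0],[0,0,0,0,0,0],[0,0,0,0,0,0],[0,0,0,0,0,0],[0,0,0,0,0,0],[0,0,0,0,0,0]]
  claw: 1
  newtons: 50

```text
time: 11.1
eef_pos: [0.5628, -0.1965, 0.2152]
ee_rot: [-3.14, 0.006, 0.005]
contact_force: [0.1, 2.6, -2.0]
finger_gap: 0.0166
```

```bash
cat > crank.py <<'E'
from st import *
import sys
C=np.array([.5417,-.1472])
def info():
    s,p,M=st()
    d=p[:2]-C; ph=np.arctan2(d[1],d[0]); tan=np.array([np.sin(ph),-np.cos(ph)])
    f=s['contact_force'][:2]
    print('phase deg',np.degrees(ph).round(1),'r',np.linalg.norm(d).round(4),'push along',(-f@tan).round(1),'radial',(f@d/np.linalg.norm(d)).round(1))
    return s,p,M,ph
def plan(n,deg,r=.055,dz=.0,gain=1.0):
    """print n rows of clockwise chord in tool axes (shares)"""
    s,p,M,ph=info()
    q=p.copy()
    for i in range(n):
        ph2=ph-np.radians(deg)*(i+1)
        t=np.array([C[0]+r*np.cos(ph2),C[1]+r*np.sin(ph2),p[2]-dz*(i+1)])
        sh=M.T@((t-q)*gain)/.25; q=t
        print('[%.3f, %.3f, %.3f,0,0,0],'%tuple(sh))
    togo(q,0,p,M)
E
python3 -c "
from crank import *
plan(8,11.25,dz=.00025)"
```

```text
t 11.1 [ 0.5628 -0.1965  0.2152] R [[1.0, -0.004, -0.003], [-0.004, -1.0, 0.002], [-0.003, -0.002, -1.0]] 0.0166 [ 0.1  2.6 -2. ]
phase deg -66.8 r 0.0536 push along 1.1 radial -2.3
[-0.039, 0.018, 0.001,0,0,0],
[-0.043, 0.005, 0.001,0,0,0],
[-0.043, -0.004, 0.001,0,0,0],
[-0.041, -0.012, 0.001,0,0,0],
[-0.038, -0.020, 0.001,0,0,0],
[-0.034, -0.027, 0.001,0,0,0],
[-0.028, -0.033, 0.001,0,0,0],
[-0.021, -0.038, 0.001,0,0,0],
togo shift [-0.287 -0.11   0.009] turn [-0.001  0.002 -0.002]
```

Emit:
send_rows:
  series:
    - [[-0.04,0.013,0.001,0,0,0],[-0.043,0.005,0.001,0,0,0],[-0.043,-0.004,0.001,0,0,0],[-0.041,-0.012,0.001,0,0,0],[-0.038,-0.02,0.001,0,0,0],[-0.034,-0.027,0.001,0,0,0],[-0.028,-0.033,0.001,0,0,0],[-0.021,-0.038,0.001,0,0,0]]

```text
time: 11.77
eef_pos: [0.4922, -0.1647, 0.2128]
ee_rot: [-3.136, 0.006, -0.011]
contact_force: [11.1, 0.4, -7.2]
finger_gap: 0.0166
```

```bash
python3 -c "
from crank import *
plan(8,11.25,dz=.00025)"
```

```text
t 11.77 [ 0.4922 -0.1647  0.2128] R [[1.0, -0.004, 0.007], [-0.004, -1.0, 0.006], [0.007, -0.006, -1.0]] 0.0166 [11.1  0.4 -7.2]
phase deg -160.5 r 0.0526 push along 3.3 radial -10.6
[-0.020, -0.039, 0.001,0,0,0],
[-0.002, -0.043, 0.001,0,0,0],
[0.006, -0.043, 0.001,0,0,0],
[0.015, -0.041, 0.001,0,0,0],
[0.022, -0.037, 0.001,0,0,0],
[0.029, -0.032, 0.001,0,0,0],
[0.035, -0.026, 0.001,0,0,0],
[0.039, -0.018, 0.001,0,0,0],
togo shift [ 0.124 -0.278  0.01 ] turn [-0.003 -0.004 -0.002]
```

```bash
sed -i 's/C=np.array.*/C=np.array([.5445,-.1472])/' crank.py; python3 -c "
from crank import *
plan(8,12,dz=.00025)"
```

```text
t 11.77 [ 0.4922 -0.1647  0.2128] R [[1.0, -0.004, 0.007], [-0.004, -1.0, 0.006], [0.007, -0.006, -1.0]] 0.0166 [11.1  0.4 -7.2]
phase deg -161.5 r 0.0552 push along 3.2 radial -10.6
[-0.009, -0.045, 0.001,0,0,0],
[-0.001, -0.046, 0.001,0,0,0],
[0.009, -0.045, 0.001,0,0,0],
[0.018, -0.042, 0.001,0,0,0],
[0.027, -0.038, 0.001,0,0,0],
[0.034, -0.031, 0.001,0,0,0],
[0.040, -0.024, 0.001,0,0,0],
[0.044, -0.015, 0.001,0,0,0],
togo shift [ 0.161 -0.285  0.011] turn [-0.003 -0.004 -0.002]
```

Emit:
send_rows:
  series:
    - [[-0.007,-0.045,0.001,0,0,0],[0.0,-0.046,0.001,0,0,0],[0.009,-0.045,0.001,0,0,0],[0.018,-0.042,0.001,0,0,0],[0.027,-0.038,0.001,0,0,0],[0.034,-0.031,0.001,0,0,0],[0.04,-0.024,0.001,0,0,0],[0.044,-0.015,0.001,0,0,0]]

```text
time: 12.43
eef_pos: [0.5357, -0.089, 0.2111]
ee_rot: [3.141, -0.007, 0.009]
contact_force: [-0.4, -14.7, -5.9]
finger_gap: 0.0166
```

```bash
python3 -c "
from crank import *
plan(8,12,dz=.00025)"
```

```text
t 12.43 [ 0.5357 -0.089   0.2111] R [[1.0, -0.004, 0.006], [-0.004, -1.0, -0.001], [0.006, 0.001, -1.0]] 0.0166 [ -0.4 -14.7  -5.9]
phase deg 98.6 r 0.0588 push along 2.6 radial -14.5
[0.048, 0.013, 0.001,0,0,0],
[0.045, 0.007, 0.001,0,0,0],
[0.043, 0.017, 0.001,0,0,0],
[0.038, 0.025, 0.001,0,0,0],
[0.032, 0.033, 0.001,0,0,0],
[0.025, 0.039, 0.001,0,0,0],
[0.016, 0.043, 0.001,0,0,0],
[0.007, 0.045, 0.001,0,0,0],
togo shift [0.256 0.222 0.01 ] turn [ 0.    -0.003 -0.002]
```

Emit:
send_rows:
  series:
    - [[0.047,0.008,0.001,0,0,0],[0.045,0.01,0.001,0,0,0],[0.043,0.018,0.001,0,0,0],[0.038,0.026,0.001,0,0,0],[0.031,0.034,0.001,0,0,0],[0.024,0.039,0.001,0,0,0],[0.015,0.043,0.001,0,0,0],[0.006,0.045,0.001,0,0,0]]

```text
time: 13.1
eef_pos: [0.6039, -0.1418, 0.2062]
ee_rot: [3.139, -0.0, -0.018]
contact_force: [-14.6, 2.2, 5.2]
finger_gap: 0.0167
```

```bash
python3 -c "
from crank import *
plan(8,12,dz=.00025)"
```

```text
t 13.1 [ 0.6039 -0.1418  0.2062] R [[1.0, -0.0, -0.011], [-0.0, -1.0, -0.003], [-0.011, 0.003, -1.0]] 0.0167 [-14.6   2.2   5.2]
phase deg 5.2 r 0.0596 push along 3.5 radial -14.3
[-0.019, 0.048, 0.001,0,0,0],
[-0.010, 0.045, 0.001,0,0,0],
[-0.019, 0.042, 0.001,0,0,0],
[-0.028, 0.037, 0.001,0,0,0],
[-0.035, 0.030, 0.001,0,0,0],
[-0.040, 0.022, 0.002,0,0,0],
[-0.044, 0.014, 0.002,0,0,0],
[-0.046, 0.004, 0.002,0,0,0],
togo shift [-0.24   0.242  0.011] turn [ 0.001  0.006 -0.   ]
```

Emit:
send_rows:
  series:
    - [[-0.013,0.046,-0.002,0,0,0],[-0.013,0.045,-0.002,0,0,0],[-0.021,0.042,0.0,0,0,0],[-0.029,0.037,0,0,0,0],[-0.035,0.03,0,0,0,0],[-0.04,0.022,0,0,0,0],[-0.044,0.013,0,0,0,0],[-0.046,0.003,0,0,0,0]]

```text
time: 13.77
eef_pos: [0.55, -0.1984, 0.2074]
ee_rot: [-3.138, -0.005, 0.008]
contact_force: [3.4, -4.9, -3.7]
finger_gap: 0.017
```

```bash
python3 -c "
from crank import *
plan(8,8,dz=.00018)"
```

```text
t 13.77 [ 0.55   -0.1984  0.2074] R [[1.0, 0.003, -0.005], [0.003, -1.0, 0.004], [-0.005, -0.004, -1.0]] 0.017 [ 3.4 -4.9 -3.7]
phase deg -83.9 r 0.0515 push along 2.9 radial 5.3
[-0.029, 0.015, 0.001,0,0,0],
[-0.031, -0.003, 0.001,0,0,0],
[-0.030, -0.007, 0.001,0,0,0],
[-0.028, -0.012, 0.001,0,0,0],
[-0.027, -0.015, 0.001,0,0,0],
[-0.024, -0.019, 0.001,0,0,0],
[-0.021, -0.022, 0.001,0,0,0],
[-0.018, -0.025, 0.001,0,0,0],
togo shift [-0.208 -0.088  0.007] turn [-0.002  0.003  0.002]
```

Emit:
send_rows:
  series:
    - [[-0.038,0.01,0.001,0,0,0],[-0.039,0.0,0.001,0,0,0],[-0.038,-0.009,0.001,0,0,0],[-0.036,-0.015,0.001,0,0,0],[-0.032,-0.021,0.001,0,0,0],[-0.027,-0.026,0.001,0,0,0],[-0.022,-0.031,0.001,0,0,0],[-0.016,-0.034,0.001,0,0,0]]

```text
time: 14.43
eef_pos: [0.4906, -0.1596, 0.2049]
ee_rot: [-3.129, -0.008, -0.02]
contact_force: [11.4, 0.6, -7.8]
finger_gap: 0.0167
```

```bash
python3 -c "
from crank import *
plan(8,10,dz=.00022)"
```

```text
t 14.43 [ 0.4906 -0.1596  0.2049] R [[1.0, 0.005, 0.013], [0.005, -1.0, 0.013], [0.013, -0.013, -1.0]] 0.0167 [11.4  0.6 -7.8]
phase deg -167.0 r 0.0553 push along 2.0 radial -11.2
[-0.004, -0.038, 0.001,0,0,0],
[0.002, -0.038, 0.001,0,0,0],
[0.008, -0.037, 0.001,0,0,0],
[0.015, -0.035, 0.002,0,0,0],
[0.020, -0.032, 0.002,0,0,0],
[0.026, -0.028, 0.002,0,0,0],
[0.030, -0.023, 0.002,0,0,0],
[0.034, -0.018, 0.002,0,0,0],
togo shift [ 0.131 -0.252  0.012] turn [-0.007 -0.007  0.002]
```

Emit:
send_rows:
  series:
    - [[-0.002,-0.038,0.003,-0.003,-0.003,0],[0.003,-0.038,0.003,-0.003,-0.003,0],[0.009,-0.037,0.002,0,0,0],[0.016,-0.035,0.002,0,0,0],[0.022,-0.031,0.002,0,0,0],[0.027,-0.026,0.002,0,0,0],[0.032,-0.021,0.001,0,0,0],[0.035,-0.015,0.001,0,0,0]]

```text
time: 15.1
eef_pos: [0.5222, -0.0946, 0.2041]
ee_rot: [3.137, 0.009, -0.01]
contact_force: [-7.6, 2.1, 3.5]
finger_gap: 0.0161
```

```bash
python3 -c "
from crank import *
plan(8,9,dz=.0002)"
```

```text
t 15.1 [ 0.5222 -0.0946  0.2041] R [[1.0, 0.006, -0.007], [0.006, -1.0, -0.004], [-0.007, 0.004, -1.0]] 0.0161 [-7.6  2.1  3.5]
phase deg 112.9 r 0.0571 push along 6.2 radial 4.9
[0.036, -0.003, 0.001,0,0,0],
[0.034, -0.005, 0.001,0,0,0],
[0.035, -0.000, 0.001,0,0,0],
[0.034, 0.005, 0.001,0,0,0],
[0.033, 0.011, 0.001,0,0,0],
[0.031, 0.016, 0.001,0,0,0],
[0.028, 0.020, 0.001,0,0,0],
[0.024, 0.024, 0.001,0,0,0],
togo shift [0.255 0.068 0.005] turn [0.002 0.003 0.003]
```

Emit:
send_rows:
  series:
    - [[0.024,-0.006,0.001,0,0,0],[0.024,-0.005,0.001,0,0,0],[0.024,-0.002,0.001,0,0,0],[0.024,0.001,0.001,0,0,0],[0.024,0.003,0.001,0,0,0],[0.024,0.006,0.001,0,0,0],[0.023,0.008,0.001,0,0,0],[0.022,0.01,0.001,0,0,0]]

```text
time: 15.77
eef_pos: [0.5682, -0.0936, 0.2025]
ee_rot: [3.137, 0.014, -0.029]
contact_force: [-7.5, 2.2, 3.7]
finger_gap: 0.0165
```

```bash
python3 -c "
from crank import *
plan(8,6,dz=.00013)"
```

```text
t 15.77 [ 0.5682 -0.0936  0.2025] R [[1.0, 0.009, -0.018], [0.009, -1.0, -0.005], [-0.018, 0.005, -1.0]] 0.0165 [-7.5  2.2  3.7]
phase deg 66.2 r 0.0586 push along 7.8 radial -1.1
[0.014, 0.024, 0.000,0,0,0],
[0.019, 0.013, 0.000,0,0,0],
[0.018, 0.015, 0.000,0,0,0],
[0.016, 0.016, 0.000,0,0,0],
[0.014, 0.018, 0.000,0,0,0],
[0.012, 0.019, 0.000,0,0,0],
[0.010, 0.021, 0.000,0,0,0],
[0.008, 0.022, 0.000,0,0,0],
togo shift [0.113 0.147 0.003] turn [0.002 0.009 0.004]
```

Emit:
send_rows:
  series:
    - [[0.018,0.018,0,0,0.003,0],[0.02,0.014,0,0,0.003,0],[0.019,0.015,0,0,0.003,0],[0.017,0.017,0,0,0,0],[0.015,0.018,0,0,0,0],[0.012,0.02,0,0,0,0],[0.009,0.022,0,0,0,0],[0.006,0.023,0,0,0,0]]

```text
time: 16.43
eef_pos: [0.5959, -0.1231, 0.2021]
ee_rot: [-3.137, -0.021, 0.02]
contact_force: [-0.4, 7.7, 2.4]
finger_gap: 0.0164
```

```bash
python3 -c "
from crank import *
plan(8,6,dz=.00013)"
```

```text
t 16.43 [ 0.5959 -0.1231  0.2021] R [[1.0, 0.013, -0.013], [0.013, -1.0, 0.004], [-0.013, -0.004, -1.0]] 0.0164 [-0.4  7.7  2.4]
phase deg 25.1 r 0.0568 push along 7.1 radial 2.9
[0.002, 0.024, 0.000,0,0,0],
[0.006, 0.022, 0.000,0,0,0],
[0.004, 0.023, 0.000,0,0,0],
[0.001, 0.023, 0.000,0,0,0],
[-0.001, 0.023, 0.000,0,0,0],
[-0.003, 0.023, 0.000,0,0,0],
[-0.006, 0.022, 0.000,0,0,0],
[-0.008, 0.022, 0.001,0,0,0],
togo shift [-0.006  0.182  0.003] turn [-0.002  0.006  0.007]
```

Emit:
send_rows:
  series:
    - [[0.007,0.024,0,0,0.002,0.002],[0.006,0.024,0,0,0.002,0.002],[0.004,0.024,0,0,0.002,0.002],[0.001,0.024,0,0,0,0],[-0.001,0.024,0,0,0,0],[-0.004,0.024,0,0,0,0],[-0.006,0.023,0,0,0,0],[-0.008,0.022,0,0,0,0]]

```text
time: 17.1
eef_pos: [0.5975, -0.1603, 0.2018]
ee_rot: [-3.124, -0.013, 0.003]
contact_force: [4.2, 6.0, 0.5]
finger_gap: 0.0166
```

```bash
python3 -c "
from crank import *
plan(8,6,dz=.00013)"
```

```text
t 17.1 [ 0.5975 -0.1603  0.2018] R [[1.0, 0.008, -0.002], [0.008, -1.0, 0.018], [-0.002, -0.018, -1.0]] 0.0166 [4.2 6.  0.5]
phase deg -13.9 r 0.0546 push along 6.8 radial 2.7
[-0.005, 0.022, 0.000,0,0,0],
[-0.009, 0.021, 0.000,0,0,0],
[-0.011, 0.020, 0.000,0,0,0],
[-0.013, 0.019, 0.000,0,0,0],
[-0.015, 0.017, 0.000,0,0,0],
[-0.017, 0.016, 0.000,0,0,0],
[-0.018, 0.014, 0.000,0,0,0],
[-0.020, 0.012, 0.000,0,0,0],
togo shift [-0.109  0.141  0.002] turn [-0.009  0.001  0.004]
```

Emit:
send_rows:
  series:
    - [[-0.006,0.023,0,-0.002,0,0],[-0.009,0.023,0,-0.002,0,0],[-0.012,0.021,0,-0.002,0,0],[-0.014,0.02,0,0,0,0],[-0.016,0.018,0,0,0,0],[-0.018,0.016,0,0,0,0],[-0.02,0.014,0,0,0,0],[-0.021,0.012,0,0,0,0]]

```text
time: 17.77
eef_pos: [0.5757, -0.1889, 0.2019]
ee_rot: [-3.128, -0.024, -0.024]
contact_force: [12.3, 0.4, -4.1]
finger_gap: 0.0164
```

```bash
python3 -c "
from crank import *
plan(8,6,dz=.00013)
cap('side','side11.png')
im=cv2.imread('pics/side11.png')[180:340,250:470];cv2.imwrite('pics/sidec11.png',cv2.resize(im,None,fx=3.4,fy=3.4,interpolation=3))
"
```

```text
t 17.77 [ 0.5757 -0.1889  0.2019] R [[1.0, 0.015, 0.015], [0.015, -1.0, 0.013], [0.015, -0.013, -1.0]] 0.0164 [12.3  0.4 -4.1]
phase deg -53.2 r 0.0521 push along 10.1 radial 7.1
[-0.012, 0.022, 0.000,0,0,0],
[-0.021, 0.010, 0.000,0,0,0],
[-0.022, 0.008, 0.000,0,0,0],
[-0.022, 0.006, 0.000,0,0,0],
[-0.023, 0.004, 0.000,0,0,0],
[-0.023, 0.001, 0.000,0,0,0],
[-0.023, -0.001, 0.000,0,0,0],
[-0.023, -0.004, 0.000,0,0,0],
togo shift [-0.168  0.047  0.001] turn [-0.007 -0.008  0.008]
```

View pics/sidec11.png

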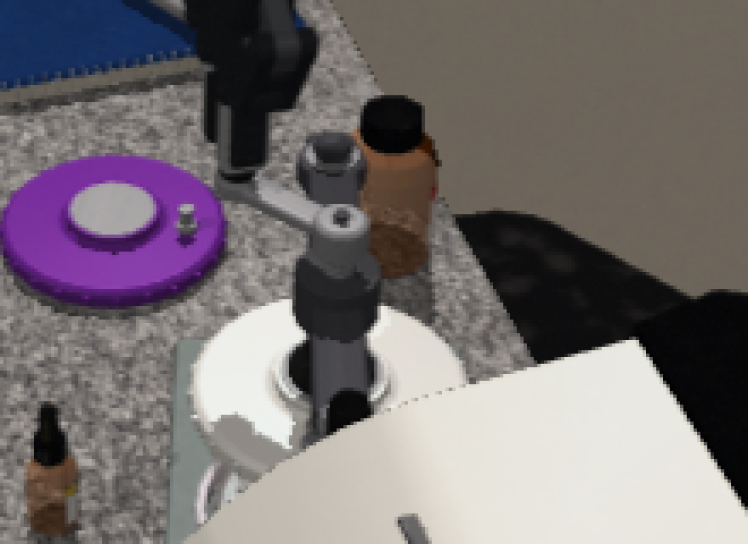

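Emit:
send_rows:
  series:
    - [[-0.017,0.016,0,-0.002,-0.002,0],[-0.02,0.011,0,-0.002,-0.002,0],[-0.022,0.009,0,0,0,0],[-0.023,0.007,0,0,0,0],[-0.024,0.005,0,0,0,0],[-0.024,0.002,0,0,0,0],[-0.024,0,0,0,0,0],[-0.024,-0.003,0,0,0,0]]

```text
time: 18.48
eef_pos: [0.5395, -0.1985, 0.2012]
ee_rot: [-3.141, -0.031, -0.05]
contact_force: [12.2, -4.3, -5.4]
finger_gap: 0.0167
```

```bash
python3 -c "
from crank import *
plan(8,6,dz=.00013)
"
```

```text
t 18.48 [ 0.5395 -0.1985  0.2012] R [[0.999, 0.02, 0.032], [0.02, -1.0, 0.0], [0.032, 0.0, -0.999]] 0.0167 [12.2 -4.3 -5.4]
phase deg -95.6 r 0.0515 push along 12.6 radial 3.1
[-0.024, 0.010, -0.000,0,0,0],
[-0.022, -0.006, -0.000,0,0,0],
[-0.021, -0.009, -0.000,0,0,0],
[-0.020, -0.011, -0.000,0,0,0],
[-0.019, -0.013, -0.000,0,0,0],
[-0.018, -0.015, -0.000,0,0,0],
[-0.016, -0.016, 0.000,0,0,0],
[-0.014, -0.018, 0.000,0,0,0],
togo shift [-0.156 -0.078 -0.001] turn [-0.    -0.016  0.01 ]
```

Emit:
send_rows:
  series:
    - [[-0.023,0.002,0,0,-0.003,0],[-0.022,-0.005,0,0,-0.003,0],[-0.022,-0.008,0,0,-0.003,0],[-0.021,-0.011,0,0,0,0],[-0.02,-0.013,0,0,0,0],[-0.019,-0.015,0,0,0,0],[-0.017,-0.017,0,0,0,0],[-0.015,-0.018,0,0,0,0]]

```text
time: 19.15
eef_pos: [0.5061, -0.1827, 0.2008]
ee_rot: [3.12, 0.031, 0.057]
contact_force: [7.5, -13.6, -1.6]
finger_gap: 0.0165
```

```bash
python3 -c "
from crank import *
info()
"
```

```text
t 19.15 [ 0.5061 -0.1827  0.2008] R [[0.999, 0.02, 0.037], [0.02, -1.0, -0.02], [0.037, 0.021, -0.999]] 0.0165 [  7.5 -13.6  -1.6]
phase deg -137.3 r 0.0523 push along 15.1 radial 3.7
```

Emit:
send_rows:
  series:
    - [[0,0,0,0,0,0],[0,0,0,0,0,0],[0,0,0,0,0,0],[0,0,0,0,0,0],[0,0,0,0,0,0],[0,0,0,0,0,0],[0,0,0,0,0,0],[0,0,0,0,0,0]]

```text
time: 19.82
eef_pos: [0.5056, -0.1826, 0.2006]
ee_rot: [3.119, 0.031, 0.055]
contact_force: [-1.0, -3.7, 0.0]
finger_gap: 0.0172
```

Emit:
send_rows:
  series:
    - [[0,0,0,0,0,0],[0,0,0,0,0,0],[0,0,0,0,0,0],[0,0,0,0,0,0],[0,0,0,0,0,0],[0,0,0,0,0,0],[0,0,0,0,0,0],[0,0,0,0,0,0]]
  claw: 0.55

```text
time: 20.48
eef_pos: [0.5064, -0.1821, 0.201]
ee_rot: [3.118, 0.032, 0.059]
contact_force: [0.8, 0.0, -0.1]
finger_gap: 0.0381
```

```bash
python3 -c "
from crank import *
info()
cap('wrist','w12.png')
"
```

```text
t 20.48 [ 0.5064 -0.1821  0.201 ] R [[0.999, 0.02, 0.038], [0.021, -1.0, -0.022], [0.037, 0.023, -0.999]] 0.0381 [ 0.8  0.  -0.1]
phase deg -137.5 r 0.0517 push along 0.5 radial -0.6
```

View pics/w12.png

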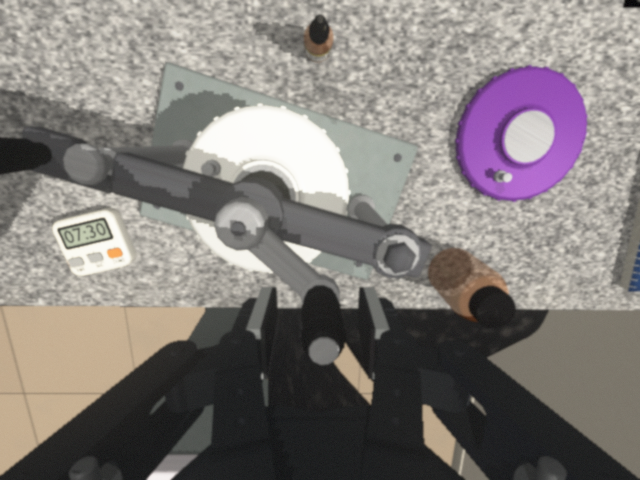

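Emit:
send_rows:
  series:
    - [[0,0,-0.06,0,0,0],[0,0,-0.1,0,0,0],[0,0,-0.12,0,0,0],[0,0,-0.12,0,0,0],[0,0,-0.12,0,0,0],[-0.1,0,-0.1,0,0,0],[-0.1,0,0,0,0,0],[-0.1,0,0,0,0,0]]

```text
time: 21.2
eef_pos: [0.4248, -0.1795, 0.3583]
ee_rot: [3.121, 0.035, 0.051]
contact_force: [-0.6, -0.5, 0.2]
finger_gap: 0.0384
```

Emit:
send_rows:
  series:
    - [[-0.12,0,0,0,0,0],[-0.12,0,0,0,0,0],[0,0,0,0,0,0],[0,0,0,0,0,0],[0,0,0,0,0,0],[0,0,0,0,0,0],[0,0,0,0,0,0],[0,0,0,0,0,0]]

```text
time: 21.87
eef_pos: [0.3609, -0.1806, 0.358]
ee_rot: [3.118, 0.035, 0.057]
contact_force: [-0.2, -0.2, -1.1]
finger_gap: 0.0382
```

```bash
python3 -c "
from crank import *
st()
T=cap('top','top13.png');S=cap('side','side13.png')
for f,(a,b,c,d),k in(('top',(170,350,150,450),2.66),('side',(180,340,250,470),3.4)):
    im=cv2.imread(f'pics/{f}13.png')[a:b,c:d];cv2.imwrite(f'pics/{f}c13.png',cv2.resize(im,None,fx=k,fy=k,interpolation=3))
for n,c in(('top',T),('side',S)):
  for q in('grip_mid','screw_axis','bar_knob'):
    r=finder.pinpoint(n,q);print(n,q,[(round(x['conf'],2),(np.array(x['point'])*[640,480]).round(1).tolist()) for x in r[:2]])
"
```

```text
t 21.87 [ 0.3609 -0.1806  0.358 ] R [[0.999, 0.022, 0.037], [0.023, -0.999, -0.023], [0.036, 0.023, -0.999]] 0.0382 [-0.2 -0.2 -1.1]
top grip_mid [(0.68, [289.4, 280.2])]
top screw_axis [(0.65, [264.0, 255.7]), (0.34, [320.2, 273.5])]
top bar_knob [(0.91, [190.5, 229.0])]
side grip_mid [(0.81, [365.0, 214.2])]
side screw_axis [(0.74, [348.5, 264.3])]
side bar_knob [(0.97, [356.3, 305.7])]
```

View pics/topc13.png

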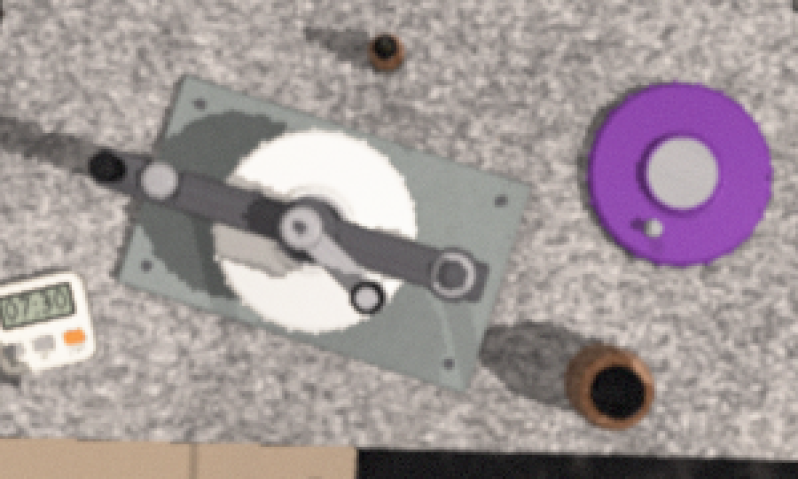

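View pics/sidec13.png

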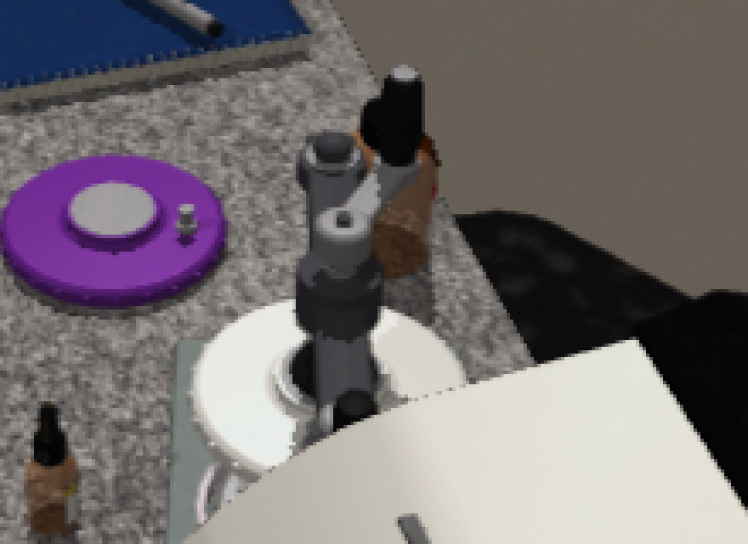

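```bash
python3 -c "
from h import *
T=cap('top');X=onz(T,(287.6,281.7),.232);print(X,np.degrees(np.arctan2(X[1]+.1472,X[0]-.5417)))
print(onz(T,(190.6,231.5),.2))
hand_in()"
```

```text
[ 0.5036906  -0.18594513  0.232     ] -134.4508079618587
[ 0.57324183 -0.03839004  0.2       ]
the job is handed in; nothing more can be done
```

I closed the jar and handed the job in at about 22 s of the 72 s limit; the hand-in gave no verdict.

- **Clamp bar:** I pushed it by the knob until it stopped firmly against its stop. That took up to about 77 N at the wrist, more than needed but below the 120 N limit. The last pictures show the bar under the catch post's head and the knob at (0.573, -0.038) m, within about 3 mm of where I worked out home to be.
- **Crank:** I gripped it by its spinning grip and wound it about 2.2 turns. The push along the circle at the last three steps was 10.1, 12.6 and 15.1 N. That rise fits the stated 150 N a turn and puts the clamping at roughly 86 N.
- **At hand-in:** the fingers were off the grip and well clear. The force reading was near zero, and both bottles look unmoved.

**Disagreement:** between about 1.5 and 1.85 turns the push readings stayed at 6 to 8 N without rising steadily. I therefore can't say exactly where the pad met the lid. Allowing for that, my estimate is 80 to 105 N, inside the wanted 50 to 130 N. I had no direct measurement of the clamping force.

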